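# Pull the steam filter cassette by its side catches

### The job

The water filter cassette with the orange side catches is due for inspection: slide the red-knobbed locking bolt of its holder fully open (toward the holder's +y side, the robot's left), then pinch its two side catches together, without wrenching, and lift the cassette straight up until it is wholly clear of the holder. Finish while still holding it still and upright over the holder by its pinched catches; do not set it down or let go. Leave the cassette with the blue catches and the other things nearby alone.

Things in the scene. Friction and masses are not known exactly. Their poses are not given: they have to be found in the camera images.
- orange_holder: Grey holder fixed to the board, base 112 x 112 x 6 mm. Origin on the board's surface (z = 0) under the middle of the seated cassette; z up, -x side carries the bolt, y runs from catch to catch. Open socket, 65 x 75 mm (x, y) outside, rim 48 mm above the board; only the bolt stands higher. Windows in its two y walls take the catches' barbs. Holds the orange-catch cassette.
- orange_cassette: White cassette with orange catches, about 200 to 320 g. Origin under its middle, z up, axes as the holder's; seated 6 mm above the board. Foot 50 x 56 x 20 mm (x, y, z); housing above 50 x 30 mm, top at 89 mm; a lug on the -x face reaches x = -38 mm under the bolt. Barbs below the catch pads, 22 to 30 mm up, hook in the holder until squeezed in. Must rise over 42 mm to be wholly out.
- orange_left_catch (a joint): Inward travel of the catch at the cassette's +y side, m: 0 free (sprung out), 0.0065 fully squeezed; takes about 2 N to start and 6.7 N at full travel. Both catches must be in by 5 to 6.5 mm to free the cassette.
- orange_right_catch (a joint): The same for the catch at the cassette's -y side.
- orange_left_pad (a point): Middle of the outer face of the ribbed finger pad of the +y catch, 28 mm from the cassette's middle plane when free, 76 mm above the board when seated. The pad is 24 mm wide (x), 6 mm thick, from 54 to 100 mm above the board. Over both pads 56 mm free, 43 mm fully squeezed.
- orange_right_pad (a point): The same point on the -y catch.
- orange_bolt (a joint): Locking bolt of the orange cassette's holder, m: 0 (to 0.005) locked, 0.030 fully open; slides toward the holder's +y, friction about 1 N, stays where it is left. It blocks the cassette's lug until open past 0.022.
- orange_bolt_knob (a point): Point on the axis of the red upright knob of this bolt, 76 mm above the board; the knob is a cylinder 15 mm across, from 50 to 86 mm above the board, at x = -52 mm in the holder's frame, with free space of more than 25 mm on both its y sides. Moves with the bolt.
- blue_holder: A holder of the same kind and size, for the cassette with blue catches; leave alone.
- blue_cassette: The same cassette with blue catches, seated and locked in the other holder; leave alone.
- blue_bolt (a joint): Bolt of the blue cassette's holder, as orange_bolt; leave locked.
- white_jar: White jar, 70 mm across, 57 mm high; origin at the centre of its underside. Bystander.
- thread_reel: White thread reel standing, 35 mm across, 46 mm high; origin under its centre. Bystander.
- masking_tape: Roll of masking tape lying flat, 100 mm across, 25 mm high; origin under its centre. Bystander.
- thread_box: Small brown box, 45 x 70 x 33 mm; origin under its centre. Bystander.

How it is judged:
On the way, in this order (a step that is already met when the one before it is completed fails the run):
1. the bolt is slid open while the cassette is still seated (value of joint orange_bolt above 0.022 m and z of orange_cassette in the frame of orange_holder below 0.012 m), for 0.1 s.
2. both catches are pinched in by the fingers with the cassette still in its holder (value of joint each of orange_left_catch, orange_right_catch above 0.0035 m and contact force between the fingers and orange_cassette above 1 N and z of orange_cassette in the frame of orange_holder below 0.03 m), for 0.1 s.
At the end, for the whole second after the job is handed in: Bolt open past 22 mm; orange cassette held by the fingers, both catches in over 3.5 mm, underside over 52 mm above the board and off the holder, within 60 mm sideways of its middle, upright within 0.3 rad, still; blue cassette moved under 10 mm, its bolt under 15 mm (value of joint each of orange_left_catch, orange_right_catch above 0.0035 m and value of joint orange_bolt above 0.022 m and z of orange_cassette in the frame of orange_holder above 0.052 m and horizontal distance between orange_cassette and orange_holder below 0.06 m and angle between orange_cassette's own z axis and vertical below 0.3 rad and contact force between the fingers and orange_cassette above 1 N and contact force between orange_cassette and orange_holder below 0.05 N and linear speed of orange_cassette below 0.03 m/s and distance of blue_cassette from where it was at the start of the episode below 0.01 m and value of joint blue_bolt below 0.015 m); the arm keeps its last pose, push and grip.
It fails at once if the blue cassette is pulled at or shifted (distance of blue_cassette from where it was at the start of the episode above 0.01 m).
It fails at once if the blue cassette's bolt is opened (value of joint blue_bolt above 0.015 m).
It fails at once if the orange cassette is wrenched against its holder (contact force between orange_cassette and orange_holder above 40 N).
It fails at once if the jar, thread reel, tape roll or thread box is knocked away (over 30 mm) or over (distance of any of white_jar, thread_reel, masking_tape, thread_box from where it was at the start of the episode above 0.03 m or angle between any of white_jar, thread_reel, masking_tape, thread_box's own z axis and vertical above 0.4 rad).
It also fails if it takes over 48 s, if anything falls off the work surface, if the arm or the gripper's body presses on something with over 40 N, if the wrist force passes 120 N, or if a joint passes its speed limit or range.

### The arm

A 7-joint arm with a two-finger parallel gripper is mounted at the origin on a cart in front of the work surface, level with it; the furniture and walls round the work are solid. World frame = base frame: x ahead of the robot, y to its left, z up, the work surface at z = 0. Lengths are in m, angles in rad, forces in N, time in s.
With the tool pointing down it reaches from about 0.425 to 0.875 m from the base axis. Payload 8.4 kg.
Tool frame: the origin (TCP) lies on the centre line of the jaws, within the pads' length; the fingertips stand 14 mm ahead of it and the grasp point (between the pads) lies 5 mm behind it (ctrl.tip_extent is the z of the fingertips in the tool frame, in m); z points along the fingers, y is the line along which they close (so a half turn about z gives the same grasp; the last joint's range is limited). The gripper opens to 85 mm and grips with 20 to 120 N. Pads are 22 mm wide; open, the fingers measure 114 mm over their backs; the gripper's body (76 mm by 85 mm) begins 54 mm behind the grasp point. The pads swing forward as they close: fully open they stand 13 mm farther back than shut.
Start: joints at [-1.396, 0.333, 0.04, 1.465, -0.013, 1.343, -0.059], TCP at [0.176, 0.626, 0.245] pointing down, gripper open.
Joint ranges: [-2.58, 2.58], [-0.38, 2.09], [-1.3, 1.39], [0.25, 2.4], [-1.5, 4.64], [0.08, 2.09], [-2.65, 2.65]. Speed limits (rad/s): [2.22, 2.22, 2.79, 2.79, 3.14, 3.14, 3.14].

### API

Orientations are given as a 3x3 rotation matrix whose columns are the frame's x, y, z axes.
In Python, from cell import ctrl, eyes gives the robot as it stands.
- The arm moves only by the shell command python3 -m pendant 'ROWS' [OPENING] [FORCE]. ROWS is JSON, a list of rows, each an object with "linear": the shift along the tool's x, y, z in mm, a list of three; "rotation": the turn, a rotation vector about the tool's x, y, z in degrees, a list of three. In form: [{"linear": [tx, ty, tz], "rotation": [wx, wy, wz]}, ...]. A call has 1 to 12 rows; each row shifts and turns the commanded pose from where the row before left it, along the tool's axes as they then stand; what a row does not reach is not made up. A row lasts 1/12 s, in which the tool goes at most 41.7 mm and 7.16 degrees, less where a joint would pass 70% of its speed; a pose out of reach is approached as far as the arm can. A call is refused whole if a number of a shift passes 41.7 or a number of a turn 7.16, either way. A call with a gripper value outside its range is refused whole. OPENING is the gripper command: -1 is shut, 1 is fully open, values between are in proportion, set as the call begins (- or left out, the last holds). The fingers move at their own pace and stop on an object; FORCE is the grip in N (left out, the last holds). Time passes only in rows, so rows that do not move let the fingers close. It gives the time, the measured TCP pose, the force, the opening and the grip force at its end, in the units of the state.
- ctrl.sense(): the state, without advancing time (a new reading comes with each control period).
- eyes.grab_frame(name): name is "scene" or "top"; returns a dict with "frame" (384x512x3 uint8, red, green, blue), "z_map" (384x512 float32, m along the optical axis (not along the pixel's ray), 0 where there is no reading), "mtx" (3x3 intrinsics, pixels), "xyz" and "orientation" of the camera in the world. Camera axes: x right, y up, looking along -z (the intrinsics and any distortion apply to the point x, -y, -z); pixel columns grow to the right and rows downward; lengths in m; the calibration is good to about 2 mm. A picture is of the moment at which its call begins.
- ctrl.job_done(): hands the job in; it is judged then, once.
The state is a dict: "clock": time; "q": joint angles; "qd": joint speeds; "joint_efforts": joint torques, N m; "position": TCP position; "tool_rot": TCP orientation; "wrist_force": force on the tool from outside, world axes, zero at the start; "torque": the same for the moment, N m; "gripper_width": opening from 0.0 (shut) to 1.0 (fully open); "finger_force": force on a finger pad.
Only numpy, scipy, OpenCV 4.12 (cv2) and the standard library are available. Lean on these libraries where they do the work, as an engineer would, in place of code of your own. Each camera call takes 0.05 s, during which the arm holds its last target. There are 200 camera calls.

## Working session

There is one attempt and no reset: what is moved stays moved. The work goes in short steps, Python scripts to look and compute and a shell command to move; the robot and the scene stay as the last step left them, time stands still between calls to the robot, and variables do not carry over. Pictures are saved under pics/ and viewed, at most 10 in all, crops included, and the job is handed in when it is done.

```bash
mkdir -p pics; ls; python3 - <<'E'
from cell import ctrl, eyes
import cv2,numpy as np
for n in ("scene","top"):
    f=eyes.grab_frame(n); np.savez(f"{n}0.npz",**f); cv2.imwrite(f"pics/{n}0.png",cv2.resize(f["frame"][:,:,::-1],(768,576)))
    print(n,f["xyz"],f["orientation"],f["mtx"])
s=ctrl.sense(); print(s["clock"],s["position"],s["tool_rot"],s["gripper_width"],ctrl.tip_extent)
E
```

```text
pics
scene [-0.17510398 -1.04706007  0.86184593] [[ 0.84705522  0.26978205 -0.45794662]
 [-0.53149937  0.42601412 -0.73213414]
 [-0.00242492  0.86355638  0.50424647]] [[498.05494447   0.         255.42699515]
 [  0.         498.05494447 187.53680881]
 [  0.           0.           1.        ]]
top [0.43655455 0.07501638 1.52609432] [[ 0.02413553  0.99673213 -0.07708782]
 [-0.99962005  0.02303466 -0.01513823]
 [-0.01331307  0.0774239   0.99690937]] [[444.5593081    0.         248.82809541]
 [  0.         444.5593081  185.45121018]
 [  0.           0.           1.        ]]
0.1 [0.1756612  0.62539712 0.24448728] [[-9.62741399e-01  2.70423561e-01 -3.09458973e-04]
 [ 2.70423719e-01  9.62740273e-01 -1.47596167e-03]
 [-1.01206193e-04 -1.50465445e-03 -9.99998863e-01]] 0.9999317005085955 0.014
```

View pics/scene0.png

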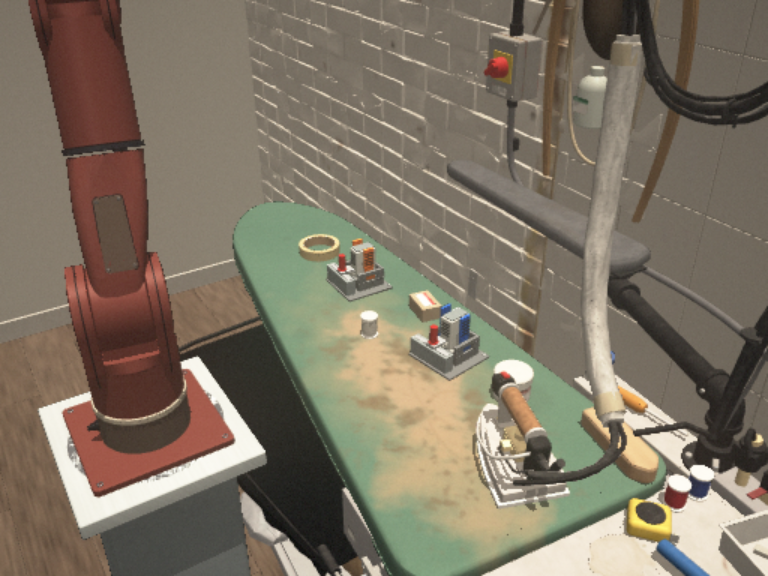

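View pics/top0.png

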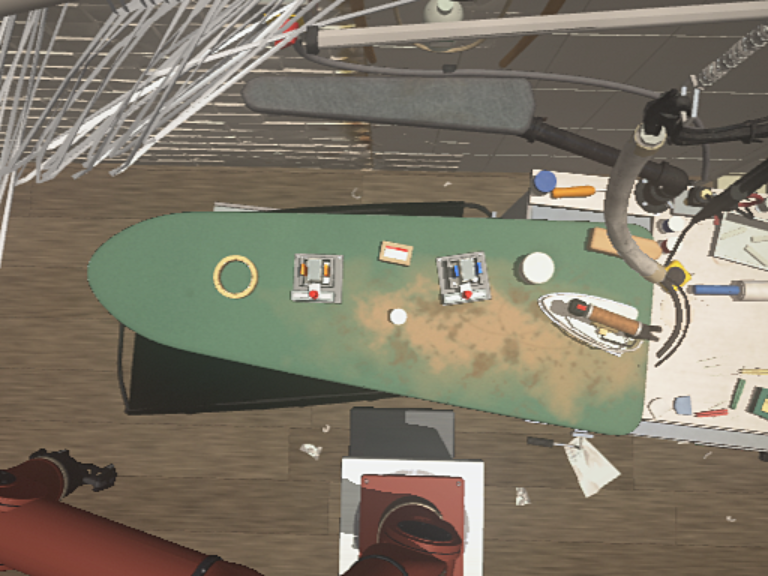

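```bash
python3 - <<'E'
import cv2,numpy as np
a=np.load("top0.npz")["frame"][160:210,185:240,::-1]; b=np.load("scene0.npz")["frame"][150:205,210:265,::-1]
A=cv2.resize(a,(550,500),interpolation=cv2.INTER_CUBIC);cv2.imwrite("pics/ct.png",A)
cv2.imwrite("pics/cs.png",cv2.resize(b,(550,550),interpolation=cv2.INTER_CUBIC))
E
cat > h.py <<'E'
import numpy as np
def ray(f,u,v):
    K=f["mtx"];d=np.array([(u-K[0,2])/K[0,0],-(v-K[1,2])/K[1,1],-1.]);return f["orientation"]@d
def at_z(f,u,v,z):
    d=ray(f,u,v);return f["xyz"]+d*(z-f["xyz"][2])/d[2]
def cloud(f):
    v,u=np.mgrid[:384,:512];K=f["mtx"];Z=f["z_map"]
    p=np.stack([(u-K[0,2])/K[0,0]*Z,-(v-K[1,2])/K[1,1]*Z,-Z],-1)
    return p@f["orientation"].T+f["xyz"]
E
python3 - <<'E'
from h import *
import cv2
for n in ("top","scene"):
    f=np.load(f"{n}0.npz");P=cloud(f);h=cv2.cvtColor(f["frame"],cv2.COLOR_RGB2HSV)
    box=(P[...,0]>.4)&(P[...,0]<.85)&(P[...,1]>.1)&(P[...,1]<.45)&(f["z_map"]>0)
    H,S,V=h[...,0],h[...,1],h[...,2]
    for nm,m in (("red",((H<5)|(H>174))&(S>150)&(P[...,2]>.05)),("orange",(H>=6)&(H<20)&(S>150)&(P[...,2]>.045))):
        q=P[m&box];print(n,nm,len(q),q.mean(0),q.min(0),q.max(0))
    for nm,lo,hi in (("holder z>.09",.08,.11),("rim",.042,.053),("base",.004,.012)):
        q=P[box&(P[...,2]>lo)&(P[...,2]<hi)&(S<60)&(P[...,1]<.33)]
        if len(q)>3: print(n,nm,len(q),q.mean(0),q.min(0),q.max(0),cv2.minAreaRect(q[:,:2].astype(np.float32)*1000))
    b=P[box&(P[...,2]<.003)&(P[...,2]>-.01)];print("board z",np.median(b[:,2]))
E
```

```text
top red 21 [0.51190121 0.22797877 0.07735726] [0.50514215 0.2220824  0.05259536] [0.51883434 0.23525982 0.09312085]
top orange 32 [0.56289591 0.22670796 0.08958681] [0.55234414 0.19828728 0.06036723] [0.57366525 0.25404191 0.10620639]
top holder z>.09 148 [0.56395461 0.22606748 0.09377807] [0.5388361  0.21135768 0.08081537] [0.58851829 0.25316955 0.10240316] ((563.9072875976562, 232.4082794189453), (40.667503356933594, 50.2825927734375), 87.90576934814453)
top rim 225 [0.53825307 0.22789829 0.0468333 ] [0.49985162 0.18891084 0.04205677] [0.59670229 0.28042403 0.05278281] ((547.966552734375, 235.20506286621094), (97.04125213623047, 91.26338958740234), 0.9111406207084656)
top base 1157 [0.55004955 0.22224572 0.0062705 ] [0.4000539  0.10041401 0.00400047] [0.70107119 0.32988729 0.01198865] ((550.5706787109375, 215.2708740234375), (300.6899108886719, 229.65036010742188), 0.09529606997966766)
board z -0.0002764807267759961
scene red 40 [0.51091042 0.22242098 0.06959612] [0.50489373 0.21586912 0.05053311] [0.51988694 0.23169616 0.08832476]
scene orange 70 [0.56296713 0.20891626 0.08022066] [0.55113088 0.18943534 0.0494392 ] [0.57664343 0.25255907 0.10421278]
scene holder z>.09 85 [0.55686006 0.21965796 0.0917039 ] [0.53732257 0.20326197 0.08028724] [0.58798574 0.23800448 0.09896998] ((561.2427368164062, 221.8213348388672), (51.27210998535156, 32.37483596801758), 6.798537254333496)
scene rim 167 [0.53967248 0.21205905 0.0464674 ] [0.49742131 0.17800024 0.04203004] [0.59880948 0.2743148  0.0526213 ] ((548.528076171875, 225.21990966796875), (96.51155853271484, 100.54145812988281), 88.31417846679688)
scene base 328 [0.53694869 0.19291185 0.00615775] [0.4015962  0.10138744 0.0040033 ] [0.68662787 0.32545962 0.01171802] ((543.3275146484375, 215.49755859375), (282.3403015136719, 223.22994995117188), 1.2230967283248901)
board z 0.0006369571712517286
```

View pics/ct.png

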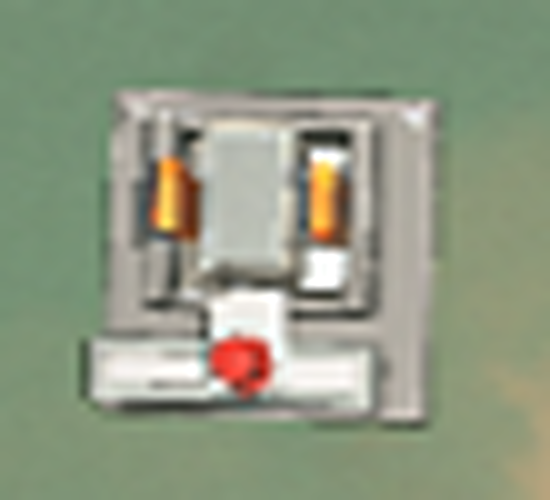

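View pics/cs.png

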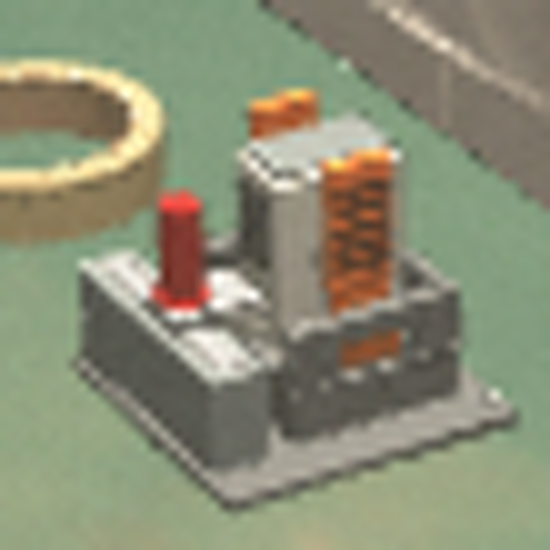

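```bash
python3 - <<'E'
from h import *
t=np.load("top0.npz");s=np.load("scene0.npz")
def T(x,y,z,n): print("top",n,at_z(t,185+(x+.5)/10-.5,160+(y+.5)/10-.5,z).round(4))
def S(x,y,z,n): print("scn",n,at_z(s,210+(x+.5)/10-.5,150+(y+.5)/10-.5,z).round(4))
T(115,92,.006,"base +x+y");T(437,97,.006,"base +x-y");T(427,422,.006,"base -x-y")
T(200,120,.095,"hous +x+y");T(297,125,.095,"h +x-y");T(293,280,.095,"h -x-y");T(197,270,.095,"h -x+y")
T(172,198,.1,"pad+y");T(325,202,.1,"pad-y");T(241,357,.086,"knob")
S(240,505,.006,"base -x-y");S(518,410,.006,"base +x-y");S(78,368,.006,"base -x+y")
S(181,198,.086,"knob");S(284,96,.1,"pad+y top front?");S(357,157,.1,"pad-y top")
S(240,155,.095,"h -x+y");S(280,186,.095,"h -x-y");S(398,155,.095,"h +x-y");S(345,118,.095,"h +x+y")
E
```

```text
top base +x+y [0.6076 0.2813 0.006 ]
top base +x-y [0.6084 0.1703 0.006 ]
top base -x-y [0.4965 0.1706 0.006 ]
top hous +x+y [0.5891 0.2413 0.095 ]
top h +x-y [0.5882 0.2098 0.095 ]
top h -x-y [0.5378 0.2096 0.095 ]
top h -x+y [0.5403 0.2407 0.095 ]
top pad+y [0.5631 0.249  0.1   ]
top pad-y [0.5629 0.1996 0.1   ]
top knob [0.513  0.2266 0.086 ]
scn base -x-y [0.4987 0.1651 0.006 ]
scn base +x-y [0.6083 0.1678 0.006 ]
scn base -x+y [0.4963 0.2721 0.006 ]
scn knob [0.5153 0.2291 0.086 ]
scn pad+y top front? [0.5677 0.2509 0.1   ]
scn pad-y top [0.5657 0.2    0.1   ]
scn h -x+y [0.5386 0.2301 0.095 ]
scn h -x-y [0.5388 0.2042 0.095 ]
scn h +x-y [0.5828 0.2021 0.095 ]
scn h +x+y [0.5817 0.2344 0.095 ]
```

```bash
python3 -m pendant '[{"linear":[0,0,0],"rotation":[0,0,-5.2]},{"linear":[0,0,0],"rotation":[0,0,-5.2]},{"linear":[0,0,0],"rotation":[0,0,-5.3]},{"linear":[-14,-16,0],"rotation":[0,0,0]},{"linear":[-14,-16,0],"rotation":[0,0,0]},{"linear":[-14,-16,0],"rotation":[0,0,0]},{"linear":[-14,-16,0],"rotation":[0,0,0]},{"linear":[-14,-16,0],"rotation":[0,0,0]},{"linear":[-14,-16,0],"rotation":[0,0,0]},{"linear":[-14,-16,0],"rotation":[0,0,0]},{"linear":[-14,-16,0],"rotation":[0,0,0]},{"linear":[-14,-16,0],"rotation":[0,0,0]}]' -0.3 20
python3 -c "
from cell import ctrl
s=ctrl.sense();print(s['position'],s['tool_rot'],s['q'],s['gripper_width'])"
```

```text
clock: 1.1
position: [0.3023, 0.4807, 0.2449]
tool_rot: [[-1.0, -0.0, -0.0], [-0.0, 1.0, -0.001], [0.0, -0.001, -1.0]]
wrist_force: [-0.3, 0.0, -0.3]
gripper_width: 0.348
finger_force: 0.0
[0.3022602  0.4807355  0.24494113] [[-9.99999912e-01 -2.18335164e-04 -3.57346890e-04]
 [-2.18111894e-04  9.99999781e-01 -6.24720365e-04]
 [ 3.57483210e-04 -6.24642369e-04 -9.99999741e-01]] [-1.16753826  0.16679019  0.09012546  1.6738088  -0.01551809  1.30240848
  0.49648379] 0.34817998404198147
```

```bash
python3 -m pendant '[{"linear":[-19,-23,0],"rotation":[0,0,0]},{"linear":[-19,-23,0],"rotation":[0,0,0]},{"linear":[-19,-23,0],"rotation":[0,0,0]},{"linear":[-19,-23,0],"rotation":[0,0,0]},{"linear":[-19,-23,0],"rotation":[0,0,0]},{"linear":[-19,-23,0],"rotation":[0,0,0]},{"linear":[-19,-23,0],"rotation":[0,0,0]},{"linear":[-19,-23,0],"rotation":[0,0,0]},{"linear":[-19,-23,0],"rotation":[0,0,0]},{"linear":[-19,-23,0],"rotation":[0,0,0]},{"linear":[-19,-23,0],"rotation":[0,0,0]},{"linear":[0,0,0],"rotation":[0,0,0]}]'
python3 -c "
from cell import ctrl
s=ctrl.sense();print(s['position'],s['tool_rot'],s['q'],s['gripper_width'])"
```

```text
clock: 2.1
position: [0.5142, 0.2225, 0.2452]
tool_rot: [[-1.0, 0.008, 0.001], [0.008, 1.0, -0.003], [-0.001, -0.003, -1.0]]
wrist_force: [0.0, -1.4, 0.0]
gripper_width: 0.349
finger_force: 0.0
[0.51420287 0.22252947 0.24517932] [[-0.99997002  0.00763873  0.00127191]
 [ 0.00763543  0.99996752 -0.00258194]
 [-0.00129159 -0.00257215 -0.99999586]] [-0.80029587  0.14979817  0.34774694  1.70313269 -0.04984845  1.2978246
  1.12046664] 0.3490558980570719
```

```bash
python3 -m pendant '[{"linear":[2,4,10],"rotation":[0,0,0]},{"linear":[0,1,20],"rotation":[0,0,0]},{"linear":[0,0,25],"rotation":[0,0,0]},{"linear":[0,0,25],"rotation":[0,0,0]},{"linear":[0,0,25],"rotation":[0,0,0]},{"linear":[0,0,20],"rotation":[0,0,0]},{"linear":[0,0,10],"rotation":[0,0,0]},{"linear":[0,0,0],"rotation":[0,0,0]},{"linear":[0,0,0],"rotation":[0,0,0]}]'
python3 - <<'E'
from cell import eyes
import cv2,numpy as np
f=eyes.grab_frame("scene");np.savez("scene1.npz",**f)
cv2.imwrite("pics/s1.png",cv2.resize(f["frame"][120:215,190:285,::-1],(570,570),interpolation=cv2.INTER_CUBIC))
E
```

```text
clock: 2.85
position: [0.5082, 0.2346, 0.1102]
tool_rot: [[-1.0, -0.001, -0.001], [-0.001, 1.0, -0.0], [0.001, -0.0, -1.0]]
wrist_force: [0.5, 0.5, 1.0]
gripper_width: 0.349
finger_force: 0.0
```

View pics/s1.png

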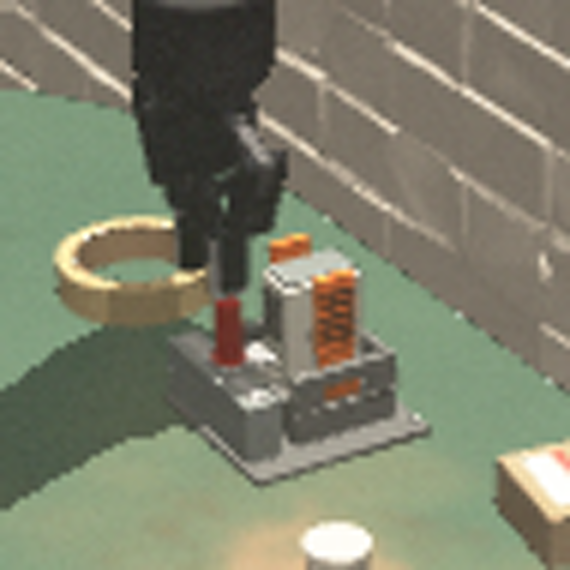

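The picture shows the nearly closed jaws (around 230,270 in the crop) just above the red knob (228,330), with the TCP about 7 mm too far +y. I'll correct that and descend.

```bash
python3 -m pendant '[{"linear":[-4,-7,0],"rotation":[0,0,0]},{"linear":[0,0,0],"rotation":[0,0,0]},{"linear":[0,0,0],"rotation":[0,0,0]},{"linear":[0,0,8],"rotation":[0,0,0]},{"linear":[0,0,9],"rotation":[0,0,0]},{"linear":[0,0,9],"rotation":[0,0,0]},{"linear":[0,0,9],"rotation":[0,0,0]},{"linear":[0,0,0],"rotation":[0,0,0]},{"linear":[0,0,0],"rotation":[0,0,0]}]'
```

```text
clock: 3.65
position: [0.5122, 0.2265, 0.0743]
tool_rot: [[-1.0, -0.0, -0.002], [-0.0, 1.0, -0.001], [0.002, -0.001, -1.0]]
wrist_force: [0.4, 0.1, -0.5]
gripper_width: 0.35
finger_force: 0.0
```

```bash
python3 -m pendant '[{"linear":[0,4,0],"rotation":[0,0,0]},{"linear":[0,4,0],"rotation":[0,0,0]},{"linear":[0,4,0],"rotation":[0,0,0]},{"linear":[0,4,0],"rotation":[0,0,0]},{"linear":[0,4,0],"rotation":[0,0,0]},{"linear":[0,4,0],"rotation":[0,0,0]},{"linear":[0,4,0],"rotation":[0,0,0]},{"linear":[0,4,0],"rotation":[0,0,0]},{"linear":[0,3,0],"rotation":[0,0,0]},{"linear":[0,0,0],"rotation":[0,0,0]},{"linear":[0,0,0],"rotation":[0,0,0]}]'
```

```text
clock: 4.57
position: [0.5125, 0.2622, 0.0752]
tool_rot: [[-1.0, -0.001, -0.0], [-0.001, 1.0, 0.0], [0.0, 0.0, -1.0]]
wrist_force: [0.6, 0.4, 0.5]
gripper_width: 0.351
finger_force: 0.0
```

```bash
python3 -m pendant '[{"linear":[0,1,0],"rotation":[0,0,0]},{"linear":[0,0,0],"rotation":[0,0,0]},{"linear":[0,0,0],"rotation":[0,0,0]}]'
```

```text
clock: 4.82
position: [0.5127, 0.2628, 0.0753]
tool_rot: [[-1.0, -0.0, -0.0], [-0.0, 1.0, -0.0], [0.0, -0.0, -1.0]]
wrist_force: [-0.3, -0.3, 0.6]
gripper_width: 0.35
finger_force: 0.0
```

```bash
python3 -m pendant '[{"linear":[0,2,0],"rotation":[0,0,0]},{"linear":[0,0,0],"rotation":[0,0,0]},{"linear":[0,0,0],"rotation":[0,0,0]}]'
python3 - <<'E'
from cell import eyes
import cv2,numpy as np
f=eyes.grab_frame("scene")
cv2.imwrite("pics/s2.png",cv2.resize(f["frame"][140:205,200:265,::-1],(585,585),interpolation=cv2.INTER_CUBIC))
E
```

```text
clock: 5.07
position: [0.5129, 0.2635, 0.0752]
tool_rot: [[-1.0, 0.001, -0.001], [0.001, 1.0, -0.002], [0.001, -0.002, -1.0]]
wrist_force: [-0.6, -5.4, 2.4]
gripper_width: 0.353
finger_force: 2.6
```

View pics/s2.png

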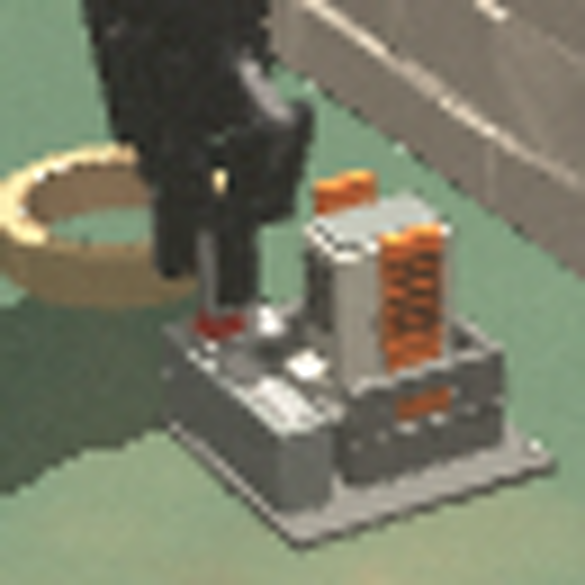

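The picture shows the knob base (218,325) carried along to the far +y end, and the 5 N reaction says the end stop is reached. Next I back off, rise, open and move over the cassette.

```bash
python3 -m pendant '[{"linear":[0,-5,0],"rotation":[0,0,0]},{"linear":[0,0,0],"rotation":[0,0,0]},{"linear":[0,0,-15],"rotation":[0,0,0]},{"linear":[0,0,-20],"rotation":[0,0,0]},{"linear":[0,0,-20],"rotation":[0,0,0]},{"linear":[0,0,-20],"rotation":[0,0,0]},{"linear":[0,0,-10],"rotation":[0,0,0]},{"linear":[-15,-10,0],"rotation":[0,0,0]},{"linear":[-15,-10,0],"rotation":[0,0,0]},{"linear":[-12,-9,0],"rotation":[0,0,0]},{"linear":[-8,-5,0],"rotation":[0,0,0]},{"linear":[0,0,0],"rotation":[0,0,0]}]'
python3 -m pendant '[{"linear":[0,0,0],"rotation":[0,0,0]},{"linear":[0,0,0],"rotation":[0,0,0]},{"linear":[0,0,0],"rotation":[0,0,0]},{"linear":[0,0,0],"rotation":[0,0,0]}]' 1 20
python3 - <<'E'
from cell import eyes
import cv2,numpy as np
f=eyes.grab_frame("scene");np.savez("scene3.npz",**f)
cv2.imwrite("pics/s3.png",cv2.resize(f["frame"][130:205,200:275,::-1],(600,600),interpolation=cv2.INTER_CUBIC))
E
```

```text
clock: 6.12
position: [0.5641, 0.2242, 0.1599]
tool_rot: [[-1.0, 0.002, 0.0], [0.002, 1.0, -0.001], [-0.0, -0.001, -1.0]]
wrist_force: [-0.5, -0.2, 0.2]
gripper_width: 0.354
finger_force: 0.0
clock: 6.45
position: [0.5622, 0.2267, 0.1603]
tool_rot: [[-1.0, -0.001, -0.0], [-0.001, 1.0, 0.0], [0.0, 0.0, -1.0]]
wrist_force: [-0.1, -0.3, 0.2]
gripper_width: 0.897
finger_force: 0.0
```

View pics/s3.png

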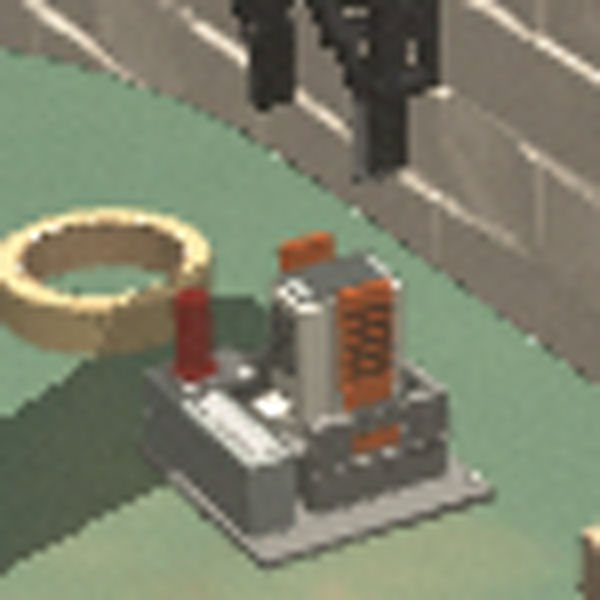

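Jaws (260,90 / 380,160 in the crop) straddle the cassette in y; knob (195,335) is at the far +y end. I'll centre and descend.

```bash
python3 -m pendant '[{"linear":[-1,-1,5],"rotation":[0,0,0]},{"linear":[0,0,10],"rotation":[0,0,0]},{"linear":[0,0,13],"rotation":[0,0,0]},{"linear":[0,0,13],"rotation":[0,0,0]},{"linear":[0,0,13],"rotation":[0,0,0]},{"linear":[0,0,13],"rotation":[0,0,0]},{"linear":[0,0,13],"rotation":[0,0,0]},{"linear":[0,0,9],"rotation":[0,0,0]},{"linear":[0,0,0],"rotation":[0,0,0]},{"linear":[0,0,0],"rotation":[0,0,0]},{"linear":[0,0,0],"rotation":[0,0,0]}]'
```

```text
clock: 7.42
position: [0.5643, 0.2249, 0.0718]
tool_rot: [[-1.0, -0.0, 0.001], [-0.0, 1.0, 0.0], [-0.001, 0.0, -1.0]]
wrist_force: [0.1, -1.2, -0.6]
gripper_width: 1.001
finger_force: 0.0
```

```bash
python3 -m pendant '[{"linear":[0,0,0],"rotation":[0,0,0]},{"linear":[0,0,0],"rotation":[0,0,0]},{"linear":[0,0,0],"rotation":[0,0,0]},{"linear":[0,0,0],"rotation":[0,0,0]},{"linear":[0,0,0],"rotation":[0,0,0]}]' 0.3 20
python3 -m pendant '[{"linear":[0,0,0],"rotation":[0,0,0]},{"linear":[0,0,0],"rotation":[0,0,0]},{"linear":[0,0,0],"rotation":[0,0,0]}]' 0.15 20
```

```text
clock: 7.83
position: [0.5642, 0.225, 0.0719]
tool_rot: [[-1.0, -0.0, 0.001], [-0.0, 1.0, 0.001], [-0.001, 0.001, -1.0]]
wrist_force: [-0.2, 0.7, 2.7]
gripper_width: 0.648
finger_force: 2.2
clock: 8.08
position: [0.5642, 0.225, 0.0719]
tool_rot: [[-1.0, -0.0, 0.001], [-0.0, 1.0, 0.001], [-0.001, 0.001, -1.0]]
wrist_force: [-1.2, 0.4, 5.1]
gripper_width: 0.578
finger_force: 4.4
```

```bash
python3 -m pendant '[{"linear":[0,0,0],"rotation":[0,0,0]},{"linear":[0,0,0],"rotation":[0,0,0]},{"linear":[0,0,0],"rotation":[0,0,0]},{"linear":[0,0,0],"rotation":[0,0,0]},{"linear":[0,0,0],"rotation":[0,0,0]}]' -0.2 25
```

```text
clock: 8.5
position: [0.5645, 0.225, 0.0724]
tool_rot: [[-1.0, -0.0, 0.001], [-0.0, 1.0, 0.001], [-0.001, 0.001, -1.0]]
wrist_force: [-1.2, -0.2, 9.4]
gripper_width: 0.467
finger_force: 25.2
```

```bash
python3 -m pendant '[{"linear":[0,0,-1],"rotation":[0,0,0]},{"linear":[0,0,-2],"rotation":[0,0,0]},{"linear":[0,0,-2],"rotation":[0,0,0]},{"linear":[0,0,-3],"rotation":[0,0,0]},{"linear":[0,0,0],"rotation":[0,0,0]},{"linear":[0,0,0],"rotation":[0,0,0]}]'
```

```text
clock: 9.0
position: [0.5638, 0.2249, 0.0794]
tool_rot: [[-1.0, -0.0, 0.0], [-0.0, 1.0, 0.0], [-0.0, 0.0, -1.0]]
wrist_force: [-0.3, 0.6, -2.8]
gripper_width: 0.464
finger_force: 25.6
```

Wrist force is about −2.8 N, which matches the cassette's weight, so it's free. I'll continue straight up.

```bash
python3 -m pendant '[{"linear":[0,0,-4],"rotation":[0,0,0]},{"linear":[0,0,-6],"rotation":[0,0,0]},{"linear":[0,0,-7],"rotation":[0,0,0]},{"linear":[0,0,-7],"rotation":[0,0,0]},{"linear":[0,0,-7],"rotation":[0,0,0]},{"linear":[0,0,-7],"rotation":[0,0,0]},{"linear":[0,0,-7],"rotation":[0,0,0]},{"linear":[0,0,-7],"rotation":[0,0,0]},{"linear":[0,0,-6],"rotation":[0,0,0]},{"linear":[0,0,-4],"rotation":[0,0,0]},{"linear":[0,0,0],"rotation":[0,0,0]},{"linear":[0,0,0],"rotation":[0,0,0]}]'
python3 -m pendant '[{"linear":[0,0,0],"rotation":[0,0,0]},{"linear":[0,0,0],"rotation":[0,0,0]},{"linear":[0,0,0],"rotation":[0,0,0]},{"linear":[0,0,0],"rotation":[0,0,0]},{"linear":[0,0,0],"rotation":[0,0,0]},{"linear":[0,0,0],"rotation":[0,0,0]}]'
python3 - <<'E'
from cell import eyes
import cv2,numpy as np
f=eyes.grab_frame("scene")
cv2.imwrite("pics/s4.png",cv2.resize(f["frame"][110:205,190:285,::-1],(570,570),interpolation=cv2.INTER_CUBIC))
E
```

```text
clock: 10.0
position: [0.5639, 0.2249, 0.1414]
tool_rot: [[-1.0, -0.0, 0.0], [-0.0, 1.0, 0.0], [-0.0, 0.0, -1.0]]
wrist_force: [-0.4, 0.2, -2.5]
gripper_width: 0.465
finger_force: 25.6
clock: 10.5
position: [0.5638, 0.2248, 0.1412]
tool_rot: [[-1.0, -0.0, -0.0], [-0.0, 1.0, -0.0], [0.0, -0.0, -1.0]]
wrist_force: [0.7, -0.3, -2.1]
gripper_width: 0.466
finger_force: 25.6
```

View pics/s4.png

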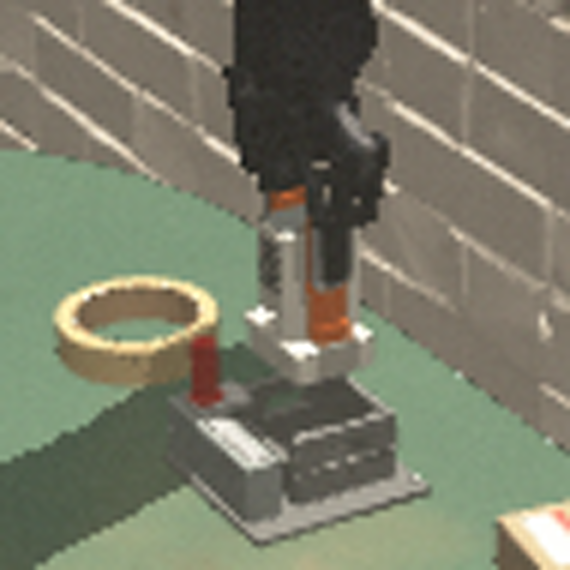

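The picture shows the cassette upright in the jaws (foot at about 310,350), clear of the empty socket (320,410). The bolt knob (205,370) is open. I'm handing in.

```bash
python3 -c "
from cell import ctrl
print(ctrl.job_done())"
```

```text
the job is handed in; nothing more can be done
None
```

I slid the orange bolt to its end stop, then pinched the cassette and lifted it about 69 mm straight up; it was upright and still over its holder, gripped at about 25 N, when I handed the job in. The hand-in call returned no verdict.

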